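Pack the candle jars and wedge the chest shut

TASK

Pack up the candle stall's stock: stand every candle jar upright inside the open wooden chest, lay the lid on it, fully seated and with its handle on the side away from the bail's pivots (the far side from the robot), and swing the steel bail up over the lid as far as it goes. Then slide the wooden wedge thin end first under the bail's bar, on top of the lid, and push it until it jams tight, so that the bar is visibly forced up, and let go of it. Leave the other goods on the table where they stand.

Things in the scene. Friction and masses are not known exactly. Their poses are not given: they have to be found in the camera images.
- chest: open wooden chest, fixed: outside 166 (x) x 241 (y) x 110 mm high, walls and floor 8 mm thick (inside 150 x 225 mm). Origin: centre of its underside, on the table. Its x axis points to its back, away from the robot; y along its length. The bail is pivoted on its two end walls at x = -58 mm, z = 60 mm in this frame.
- bail (a joint): swing of the U-shaped steel bail about its pivots (axis along the chest's y): 0 = level in front of the chest, towards the robot; it starts at 0.35 to 0.65, clear of jars and lid; 1.571 rad = straight up over the lid, at its stop. 1 to 3 N at the bar swings it; it stays where it is left. From pivot line to bar 82 mm; the two arms are 130 mm either side of the chest's middle.
- bail_bar (a joint): how far the bail's bar is forced outwards along the arms (up, when the bail stands) against its springs, in m: 0 at rest, 2.5 N per mm, at most 0.008. Bail up and bar at rest: 14 mm gap between the lid's top face and the bar's underside. Jammed tight it reads 0.0015 or more; pushing the wedge with 10 to 15 N gives about 0.002 to 0.004.
- bar_mid (a point): middle of the bail's bar, on its centre line: a round steel bar 12 mm in diameter, 274 mm long, along the chest's y axis
- lid_grip (a point): centre of the lid's handle, a cleat 18 (x) x 90 (y) x 28 mm high on the top face, 20 mm from the lid's middle towards its +x. Lid: loose, 0.35 kg, panel 160 (x) x 235 (y) x 12 mm that rests on the chest's rim, under it a plug 140 x 215 x 8 mm. At the start flat on the table, this point at z = 34 mm. Seated: at x 20, y 0, z 136 mm in the chest's frame, axes parallel to the chest's.
- wedge_c (a point): middle of the loose wooden wedge, 120 mm long (x), 40 wide (y), 70 g: flat underside, sloping top, 10 mm thick at the thin end (+x), 30 mm at the thick end (-x). This point is half-way along, 10 mm above the underside. It starts to touch the bar when the thin end is about 24 mm past the bar's centre line; jammed, 35 to 50 mm past (the lid's handle is 69 mm past).
- jar1_c (a point): candle jar with a black screw cap, a plain upright cylinder 58 mm in diameter, 80 mm tall, 0.26 kg, bottom-heavy; this point is at its centre, half-way up; z is its axis
- jar2_c (a point): candle jar with a black screw cap, a plain upright cylinder 58 mm in diameter, 80 mm tall, 0.26 kg, bottom-heavy; this point is at its centre, half-way up; z is its axis
- jar3_c (a point): candle jar with a black screw cap, a plain upright cylinder 58 mm in diameter, 80 mm tall, 0.26 kg, bottom-heavy; this point is at its centre, half-way up; z is its axis
- jar4_c (a point): candle jar with a black screw cap, a plain upright cylinder 58 mm in diameter, 80 mm tall, 0.26 kg, bottom-heavy; this point is at its centre, half-way up; z is its axis
- pillar: white pillar candle, 60 mm in diameter, 64 mm tall, not to be packed; leave it alone. Origin: centre of its underside
- dish: small black dish, 64 mm across, 30 mm tall, not to be packed; leave it alone. Origin: centre of its underside
- pot: terracotta pot, 72 mm across, 80 mm tall, not to be packed; leave it alone. Origin: centre of its underside
- cards: stack of paper cards, 60 x 90 x 35 mm, not to be packed; leave it alone. Origin: centre of its underside
- tin: flat aluminium tin, 72 mm across, 30 mm tall, not to be packed; leave it alone. Origin: centre of its underside
Mind the look-alikes: they are no part of the job. Leave any pink or turquoise look-alike of the part that bears jar2_c alone.

How it is judged (in metres and radians):
On the way, in this order (a step that is already met when the one before it is completed fails the run):
1. every candle jar stands upright in the chest (x of jar1_c in the frame of chest between -0.076 and 0.076 m and y of jar1_c in the frame of chest between -0.114 and 0.114 m and z of jar1_c in the frame of chest between 0.03 and 0.065 m and angle between each of jar1_c, jar2_c, jar3_c, jar4_c's own z axis and vertical below 0.2 rad and x of jar2_c in the frame of chest between -0.076 and 0.076 m and y of jar2_c in the frame of chest between -0.114 and 0.114 m and z of jar2_c in the frame of chest between 0.03 and 0.065 m and x of jar3_c in the frame of chest between -0.076 and 0.076 m and y of jar3_c in the frame of chest between -0.114 and 0.114 m and z of jar3_c in the frame of chest between 0.03 and 0.065 m and x of jar4_c in the frame of chest between -0.076 and 0.076 m and y of jar4_c in the frame of chest between -0.114 and 0.114 m and z of jar4_c in the frame of chest between 0.03 and 0.065 m), for 0.2 s.
2. the lid is seated on the chest, handle to the back (all of step 1 and x of lid_grip in the frame of chest between 0.008 and 0.032 m and y of lid_grip in the frame of chest between -0.012 and 0.012 m and z of lid_grip in the frame of chest between 0.128 and 0.141 m and angle between lid_grip's own z axis and vertical below 0.05 rad), for 0.2 s.
3. the bail is swung up over the lid (x of lid_grip in the frame of chest between 0.008 and 0.032 m and y of lid_grip in the frame of chest between -0.012 and 0.012 m and z of lid_grip in the frame of chest between 0.128 and 0.141 m and angle between lid_grip's own z axis and vertical below 0.05 rad and value of joint bail above 1.45 rad), for 0.2 s.
4. the wedge is jammed between lid and bar and let go (all of step 3 and value of joint bail_bar above 0.0015 m and contact force between wedge and bail_bar above 2 N and contact force between wedge and lid above 2 N and contact force between the fingers and wedge below 0.5 N), for 0.2 s.
At the end, for the whole second after the job is handed in: All jars stand in the chest (within 0.2 rad of upright); lid seated within 12 mm across and 5 mm in height, level, handle to the back; bail over 1.45 rad; wedge pressing lid and bar with over 2 N, bar lifted 1.5 mm or more, fingers off it; all at rest (all of step 1 and all of step 4 and linear speed of each of lid, wedge, jar1, jar2, jar3, jar4 below 0.02 m/s); the robot touches nothing.
It fails at once if another article on the table is shoved more than 8 cm or knocked over (distance of any of pillar, dish, pot, cards, tin from where it was at the start of the episode above 0.08 m or angle between any of pillar, dish, pot, cards, tin's own z axis and vertical above 0.8 rad).
Of jar1, jar2, jar3, jar4 only 2 to 4 are there at a start; the rules pass over those that are not, and their reading is None.
At some moment in a run one of jar1, jar2, jar3, jar4 may be knocked a few centimetres aside while the robot is not near it.
Once in a run the grip may slacken for a moment while it holds something.
It also fails if it takes over 210 s, if anything falls off the work surface, if the arm or the gripper's body presses on something with over 40 N, if the wrist force passes 120 N, or if a joint passes its speed limit or range.

ROBOT

A 6-joint arm with a two-finger parallel gripper is mounted at the origin on the work surface. World frame = base frame: x ahead of the robot, y to its left, z up, the work surface at z = 0. Lengths are in mm, angles in degrees, forces in N, time in s.
With the tool pointing down it reaches from about 325 to 925 mm from the base axis. Payload 3.1 kg.
Tool frame: the origin (TCP) lies at the very end of the fingers, on their centre line; the grasp point (between the pads) lies grasp_offset behind it (grasp_offset is the distance from the TCP to the grasp point, in mm); z points along the fingers, y is the line along which they close (so a half turn about z gives the same grasp; the last joint's range is limited). The gripper opens to 85 mm and grips with 20 to 120 N. Pads are 22 mm wide; open, the fingers measure 114 mm over their backs; the gripper's body (76 mm by 85 mm) begins 54 mm behind the grasp point. The pads swing forward as they close: fully open they stand 13 mm farther back than shut.
Start: joints at [-83.606, 12.427, 92.441, -0, 75.132, -6.429], TCP at [138.731, -609.42, 231.3] pointing down, gripper open.
Joint ranges: [-157.48, 157.48], [-44.54, 120.13], [17.64, 146.25], [-64.5, 244.5], [7.68, 150.69], [-147.95, 147.95]. Speed limits (degrees/s): [159.86, 159.86, 180, 180, 180, 180].

INTERFACE

Orientations are given as [roll, pitch, yaw] about the fixed x, y, z axes, in that order (R = Rz(yaw) Ry(pitch) Rx(roll)).
In Python, from station import * gives the robot as it stands. Calls block until the motion is done:
- goto(position, orientation): joint-space move of the TCP to a pose.
- move_l(position, attitude=None, speed=150): straight line of the TCP; attitude=None keeps the orientation; speed is the mean speed in mm/s.
- move_j(angles): joint-space move.
- grip(opening, squeeze=None): finger opening in mm; squeeze is the grip in N (None keeps the last); returns when the fingers have stopped.
- wait(seconds).
- solve_ik(position, orientation): joint angles nearest the present ones, or None.
- get_obs(): the state.
- get_image(name): name is "scene" or "top" or "wrist"; returns the picture (480x640x3 uint8, red, green, blue); there is no depth.
- get_calibration(name): a dict with "fx", "fy", "cx", "cy" (pixels), "R" (3x3) and "t" (3): a world point X has camera coordinates R X + t; the wrist camera has in their place "mount" (4x4, takes a point from camera to tool coordinates, whose origin is the TCP and whose axes are the flange's). Camera axes: x right, y down, z forward; pixel columns grow to the right and rows downward; lengths in mm; the calibration is good to about 2 mm. A picture is of the moment at which its call begins: read the wrist's pose just before it. get_calibration takes no time and is no camera call.
A pose or a line that the arm cannot do raises Unreachable and nothing moves.
- sign_off(): hands the job in; it is judged then, once.
Trained networks look in the newest picture that a camera, given by its name, has taken for a name from the list of things; names that differ only in an ending like _2 or _b are one class to them, and where a whole thing is asked for, a point or a joint stands for the part that bears it (a point fixed in the world has none). Each returns a list of dicts, best first, with "score" (0 to 1); they miss things now and then, are a little off and sometimes report something else, mostly with a low value. They report only what shows in the picture. A call takes as long as a camera call. They do not tell look-alikes from the thing itself.
- spot_in(name, camera): "extent" ([centre column, centre row, width, height] in pixels, round what is visible of it).
- regions_of(name, camera): "region" (480x640 bool, what is visible of it) and "extent" ([centre column, centre row, width, height] in pixels, round what is visible of it).
The state is a dict: "t": time; "joint_pos": joint angles; "qvel": joint speeds; "effort": joint torques, N m; "tcp_pos": TCP position; "ee_rot": TCP orientation; "wrist_force": force on the tool from outside, world axes, zero at the start; "moment": the same for the moment, N m; "grip_width": finger opening in mm; "grip_force": force on a finger pad.
Only numpy, scipy, OpenCV 4.12 (cv2) and the standard library are available. Lean on these libraries where they do the work, as an engineer would, in place of code of your own. Each camera call takes 0.05 s, during which the arm holds its last target. There are 200 camera calls.

## Working session

There is one attempt and no reset: what is moved stays moved. The work goes in short steps, each a Python script; the robot and the scene stay as the last script left them, time stands still between calls to the robot, and variables do not carry over. Pictures are saved under pics/ and viewed, at most 14 in all, crops included, and the job is handed in when it is done.

```bash
ls; mkdir -p pics; python3 - <<'E'
from station import *
import cv2,numpy as np
for c in ["scene","top"]:
    im=get_image(c); cv2.imwrite(f"pics/{c}0.png",im[:,:,::-1])
    k=get_calibration(c); print(c,{a:np.round(np.array(b),3).tolist() for a,b in k.items()})
    for n in ["jar1_c","chest","lid_grip","wedge_c","bail_bar","pillar","dish","pot","cards","tin"]:
        print(n,[(round(d["score"],2),np.round(d["extent"]).tolist()) for d in spot_in(n,c)])
o=get_obs(); print(o)
print(get_calibration("wrist"))
try: print(grasp_offset)
except Exception as e: print(e)
E
```

```text
pics
scene {'fx': 498.552, 'fy': 498.552, 'cx': 317.269, 'cy': 227.58, 'R': [[-0.089, 0.996, 0.019], [0.761, 0.08, -0.643], [-0.642, -0.043, -0.765]], 't': [35.993, -374.217, 1450.375]}
jar1_c [(0.69, [428.0, 223.0, 33.0, 38.0]), (0.23, [480.0, 264.0, 36.0, 40.0])]
chest [(0.79, [299.0, 235.0, 133.0, 125.0]), (0.51, [177.0, 324.0, 61.0, 54.0])]
lid_grip [(0.87, [176.0, 192.0, 114.0, 56.0]), (0.32, [308.0, 183.0, 126.0, 13.0])]
wedge_c [(0.79, [174.0, 267.0, 30.0, 45.0]), (0.62, [300.0, 236.0, 137.0, 123.0])]
bail_bar [(0.63, [306.0, 181.0, 128.0, 11.0])]
pillar [(0.69, [483.0, 264.0, 36.0, 36.0])]
dish [(0.89, [483.0, 232.0, 30.0, 26.0]), (0.61, [306.0, 181.0, 128.0, 15.0])]
pot [(0.83, [423.0, 350.0, 42.0, 53.0])]
cards [(0.98, [176.0, 323.0, 60.0, 52.0])]
tin [(0.78, [464.0, 314.0, 40.0, 39.0])]
top {'fx': 589.489, 'fy': 589.489, 'cx': 331.988, 'cy': 236.373, 'R': [[0.008, -1.0, 0.016], [-0.995, -0.009, -0.099], [0.099, -0.015, -0.995]], 't': [-4.557, 577.176, 1456.562]}
jar1_c [(0.9, [231.0, 270.0, 30.0, 20.0])]
chest [(0.94, [342.0, 247.0, 115.0, 98.0])]
lid_grip [(0.67, [466.0, 
[... 960 characters left out ...]
[-1.79997751e+02,  1.52783318e-03,  1.28252529e+01]), 'wrist_force': array([-0.68225048,  0.04981899,  0.759786  ]), 'moment': array([-0.02188594,  0.05334837,  0.0060565 ]), 'grip_force': 0.0, 'grip_width': 85.46859352501022}
{'fx': 343.16165496601303, 'fy': 343.16165496601303, 'cx': 323.29770274720323, 'cy': 244.0554565461711, 'mount': array([[-2.05964809e-04, -9.62990776e-01, -2.69534271e-01,
         6.86982320e+01],
       [ 9.99999977e-01, -1.84395238e-04, -1.05344267e-04,
        -3.51123800e-01],
       [ 5.17447213e-05, -2.69534287e-01,  9.62990792e-01,
        -1.42778815e+02],
       [ 0.00000000e+00,  0.00000000e+00,  0.00000000e+00,
         1.00000000e+00]])}
18.700000000000003
```

View pics/scene0.png

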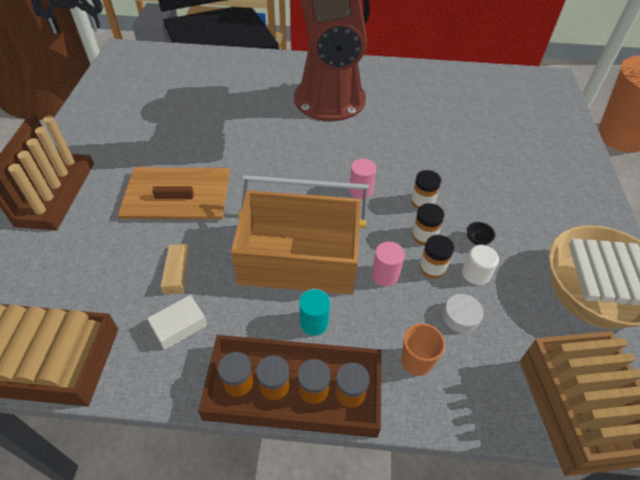

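View pics/top0.png

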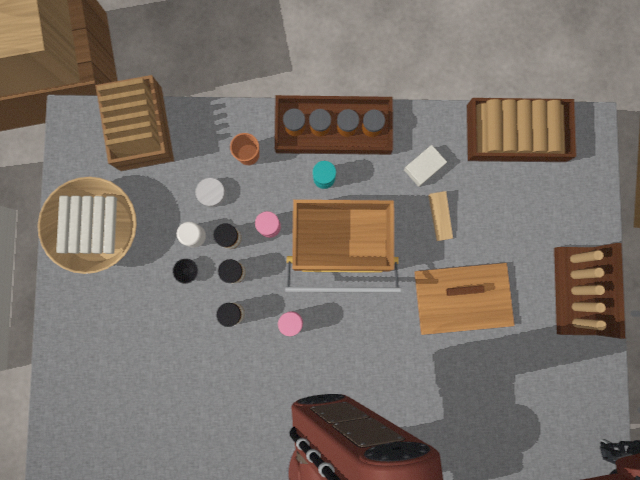

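```bash
cat > h.py <<'E'
from station import *
import cv2,numpy as np
from scipy.spatial.transform import Rotation as Rn
def ray(cam,uv,z):
    """world point on plane z seen at pixel uv of fixed camera"""
    k=get_calibration(cam);R=np.array(k["R"]);t=np.array(k["t"])
    d=R.T@np.array([(uv[0]-k["cx"])/k["fx"],(uv[1]-k["cy"])/k["fy"],1]);c=-R.T@t
    return (c+d*(z-c[2])/d[2])[:2]
def rect(mask,cam,z):
    """min-area rectangle of a mask's outline carried onto plane z: centre, size, corners"""
    m=mask.astype(np.uint8);m=cv2.morphologyEx(m,cv2.MORPH_OPEN,np.ones((3,3)))
    cs=max(cv2.findContours(m,0,2)[0],key=cv2.contourArea)[:,0]
    P=np.array([ray(cam,p,z) for p in cs],np.float32)
    r=cv2.minAreaRect(P);return r
def black(z=80):
    """black caps in the top picture -> world xy at z"""
    im=get_image("top");m=(im.max(2)<45).astype(np.uint8)
    n,_,st,ce=cv2.connectedComponentsWithStats(m);out=[]
    for i in range(1,n):
        if 200<st[i,4]<800 and 150<ce[i][0]<560 and 130<ce[i][1]<380: out.append((ce[i].round(1).tolist(),int(st[i,4]),ray("top",ce[i],z).round(1).tolist()))
    return out
E
python3 - <<'E'
from h import *
for b in black(): print(b)
for n,z in [("chest",110),("lid_grip",20),("wedge_c",20)]:
    r=regions_of(n,"top")
    if r: print(n,r[0]["score"],np.round(r[0]["extent"]),rect(r[0]["region"],"top",z))
T=cv2.imread("pics/top0.png");S=cv2.imread("pics/scene0.png")
a=cv2.resize(T[190:340,170:410],(800,500)[:2] if 0 else (480,300),interpolation=2)
b=cv2.resize(S[160:290,400:510],(254,300),interpolation=2)
c=cv2.resize(S[235:300,150:205],(254,300),interpolation=2)
d=cv2.resize(T[185:335,410:520],(220,300),interpolation=2)
row2=np.hstack([c,d,np.zeros((300,734-474,3),np.uint8)])
cv2.imwrite("pics/crop1.png",np.vstack([np.hstack([a,b]),row2]))
E
```

```text
([184.6, 270.6], 416, [485.9, 355.6])
chest 0.74 [342. 247. 114.  97.] ((568.4560546875, -17.776870727539062), (190.08958435058594, 263.67462158203125), 4.062290668487549)
lid_grip 0.93 [466. 299. 102.  71.] ((423.65496826171875, -331.44561767578125), (162.08265686035156, 236.46022033691406), 5.655515193939209)
wedge_c 0.62 [439. 215.  26.  48.] ((633.23876953125, -274.4898681640625), (122.9283447265625, 45.29025650024414), 8.763895034790039)
```

View pics/crop1.png

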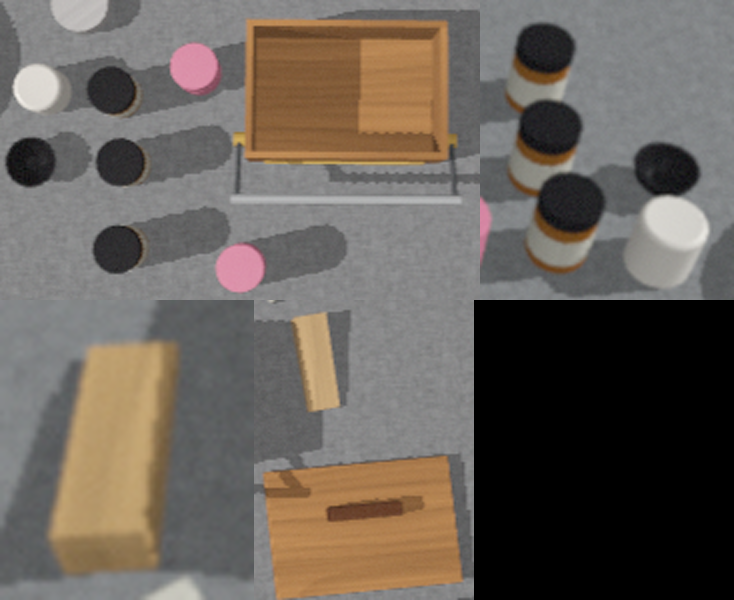

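Three black-capped jars show in the top picture at (226,235), (230,271) and (229,314). The pink ones at (267,223) and (290,324) and the turquoise one at (324,174) are look-alikes. The crop confirms black caps with amber glass, and the black thing at (185,271) is the dish. The wedge's tall end face looks away from the robot, so its thin end points at the robot. The lid's handle is already on its far side.

```bash
cat >> h.py <<'E'
def caps(near=None):
    im=cv2.medianBlur(get_image("top"),5);m=(im.max(2)<70).astype(np.uint8)
    n,_,st,ce=cv2.connectedComponentsWithStats(m);out=[]
    for i in range(1,n):
        if 250<st[i,4]<700 and 150<ce[i][0]<560 and 130<ce[i][1]<380: out.append((ce[i].round(1).tolist(),int(st[i,4]),ray("top",ce[i],80).round(1).tolist()))
    return out
E
python3 - <<'E'
from h import *
for b in caps(): print(b)
P=np.array([ray("top",p,110) for p in [(293,199.5),(394,200),(393.5,270),(294,270)]]);print(P.round(1),P.mean(0))
for z,p in [(80,(226,235)),(80,(230.5,271)),(80,(229,314.5))]: print(ray("top",p,z))
# chest rim via colour fit: edges of wood against table
im=get_image("top"); hsv=cv2.cvtColor(im,cv2.COLOR_RGB2HSV)
m=((hsv[...,1]>90)).astype(np.uint8);m[:195]=0;m[280:]=0;m[:,:285]=0;m[:,402:]=0
print("rect",rect(m,"top",110))
cv2.imwrite("pics/m.png",m*255)
for y in (0,90,-90): print(y,solve_ik([570,-18,150],[180,0,y]))
E
```

```text
([325.3, 151.0], 309, [783.5, 19.3])
([519.6, 158.3], 411, [770.9, -462.0])
([225.4, 234.8], 442, [573.6, 259.9])
([185.0, 270.5], 467, [486.2, 354.5])
([229.9, 270.8], 430, [486.3, 246.6])
([228.5, 314.1], 441, [382.9, 247.5])
[[ 656.9   95.6]
 [ 658.2 -146.5]
 [ 490.3 -144.9]
 [ 488.3   90.8]] [573.43862105 -26.23321594]
[573.01847458 258.30695076]
[485.88010677 245.25592683]
[381.83004896 246.25680912]
rect ((571.8244018554688, -22.181121826171875), (170.15780639648438, 261.1704406738281), 0.5934541821479797)
0 [-8.85933818e+00  1.06050732e+01  1.03834404e+02 -2.54444375e-14
  6.55605228e+01  8.11406618e+01]
90 [-8.85933818e+00  1.06050732e+01  1.03834404e+02 -2.54444375e-14
  6.55605228e+01 -8.85933818e+00]
-90 None
```

```bash
cat >> h.py <<'E'
CH=np.array([573.,-25.5]);CY=0.6
def w(x,y):
    a=np.radians(CY);return CH+[x*np.cos(a)-y*np.sin(a),x*np.sin(a)+y*np.cos(a)]
def st(tag):
    o=get_obs();print(tag,"t%.1f"%o["t"],"w%.1f f%.1f"%(o["grip_width"],o["grip_force"]),"F",o["wrist_force"].round(1),"p",o["tcp_pos"].round(1),flush=True);return o
def pick_jar(guess,yaw):
    c=[k for k in caps() if np.hypot(*(np.array(k[2])-guess))<60]
    c=min(c,key=lambda k:np.hypot(*(np.array(k[2])-guess)));x,y=c[2];print("cap",c)
    grip(72,60);goto([x,y,160],[180,0,yaw]);move_l([x,y,38],speed=140)
    grip(50,60);o=st("closed")
    if o["grip_width"]<53: return False
    move_l([x,y,195],speed=180);o=st("up");return o["grip_width"]>53
def place_jar(cx,cy):
    p=w(cx,cy);goto([*p,195],[180,0,90+CY]);o=st("over")
    if o["grip_width"]<53: return False
    move_l([*p,75],speed=150);move_l([*p,47],speed=50);st("down")
    grip(72);move_l([*p,195],speed=200);return True
E
python3 - <<'E'
from h import *
print(pick_jar(np.array([383,247]),90) and place_jar(0,-70));st("end")
goto([540,-25,400],[180,0,0]);o=st("look")
im=get_image("wrist");cv2.imwrite("pics/w1.png",im[:,:,::-1])
E
```

```text
cap ([228.5, 314.0], 442, [383.0, 247.5])
closed t6.2 w56.7 f63.7 F [0.1 0.1 4.7] p [384.6 248.1  39.5]
up t7.2 w57.1 f64.3 F [ 0.1  1.5 -2.8] p [381.6 246.9 193.2]
over t8.7 w56.6 f64.3 F [ 1.1  1.  -4.2] p [573.3 -94.2 194.6]
down t10.3 w57.0 f65.6 F [-3.9  0.3  5. ] p [573.2 -95.4  47.5]
True
end t11.5 w72.2 f0.0 F [-0.5  0.4 -0.3] p [572.7 -95.2 193.5]
look t13.0 w71.9 f0.0 F [ 1.1  0.1 -0.2] p [539.7 -25.1 398.5]
```

View pics/w1.png

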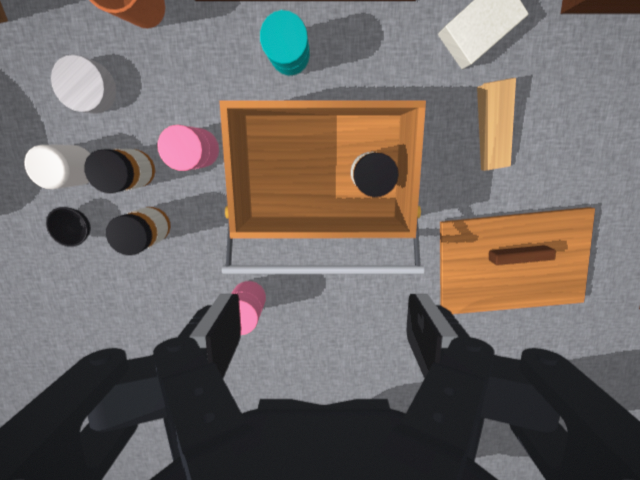

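The wrist picture shows the first jar standing in the chest at (376,174), with the bail's bar at row 270. The rim corners are at (221,101), (425,101), (418,237) and (230,237). Next come the other two jars.

```bash
cat >> h.py <<'E'
def wray(o,uv,z):
    k=get_calibration("wrist");M=np.array(k["mount"]);T=np.eye(4)
    T[:3,:3]=Rn.from_euler("xyz",o["ee_rot"],degrees=True).as_matrix();T[:3,3]=o["tcp_pos"];T=T@M
    d=T[:3,:3]@np.array([(uv[0]-k["cx"])/k["fx"],(uv[1]-k["cy"])/k["fy"],1]);c=T[:3,3]
    return (c+d*(z-c[2])/d[2])[:2]
E
python3 - <<'E'
from h import *
o=st("")
P=np.array([wray(o,p,110) for p in [(221,101),(425,101),(418,237),(230,237)]]);print(P.round(1),P.mean(0))
print("jar",wray(o,(375.5,174),88), "want",w(0,-70))
print("lid c",[wray(o,p,20).round(1).tolist() for p in [(440,222),(594,208),(585,301),(443,312)]])
print("wedge",[wray(o,p,0).round(1).tolist() for p in [(481,82),(516,78),(510,168),(484,170)]])
print("bar",wray(o,(322,270),95))
print(pick_jar(np.array([486,246]),0) and place_jar(0,0))
print(pick_jar(np.array([573.6,259]),90) and place_jar(0,70));st("end")
goto([540,-25,400],[180,0,0]);o=st("look")
im=get_image("wrist");cv2.imwrite("pics/w2.png",im[:,:,::-1])
E
```

```text
t13.1 w72.1 f0.0 F [ 0.5 -0.5 -0.3] p [539.7 -25.1 398.5]
[[ 660.5   95. ]
 [ 660.4 -143.3]
 [ 496.4 -147.4]
 [ 496.3   96.6]] [578.41051637 -24.75102753]
jar [575.06386209 -92.19353052] want [573.73302489 -95.49616186]
lid c [[496.9, -205.3], [518.8, -439.1], [363.5, -457.5], [343.4, -224.5]]
wedge [[699.2, -252.4], [704.5, -302.1], [577.6, -312.2], [574.6, -272.5]]
bar [445.38293796 -22.67832709]
cap ([229.9, 270.8], 428, [486.3, 246.6])
closed t16.0 w56.9 f64.3 F [0.6 0.7 4.7] p [488.1 247.4  39.9]
up t17.0 w56.6 f64.0 F [ 0.6 -0.2 -1.5] p [485.  246.1 193.1]
over t18.8 w56.9 f64.0 F [-0.1 -0.2 -1.8] p [572.8 -25.1 194.6]
down t20.5 w56.8 f65.4 F [-5.4 -0.8  8.1] p [572.4 -25.5  47.9]
True
cap ([225.3, 234.7], 432, [573.6, 260.1])
closed t24.4 w57.0 f64.7 F [ 2.2 -0.   4.9] p [575.9 260.8  40.3]
up t25.4 w56.7 f64.3 F [-0.2  0.4 -3.1] p [572.  259.7 192.7]
over t26.2 w56.7 f64.3 F [ 0.5 -0.2 -2.2] p [572.1  45.3 194.4]
down t27.9 w56.7 f65.9 F [-5.5 -0.6  9. ] p [571.8  44.4  48.3]
True
end t29.1 w72.1 f0.0 F [-0.1 -0.2 -1.2] p [571.2  44.5 193.6]
look t30.4 w72.2 f0.0 F [ 0.7 -0.6 -0.3] p [539.6 -24.8 398.2]
```

View pics/w2.png

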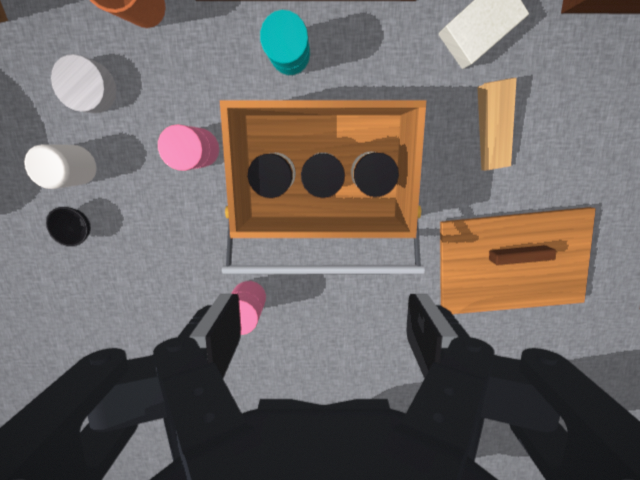

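```bash
cat > m.py <<'E'
from h import *
o=st("");im=cv2.imread("pics/w2.png");S=cv2.GaussianBlur(cv2.cvtColor(im,cv2.COLOR_BGR2HSV)[...,1].astype(np.float32),(3,3),0)
def cross(v,th=100):  # first subpixel rise
    i=np.argmax(v>th);return i-1+(th-v[i-1])/(v[i]-v[i-1])
L=[(205+cross(S[r,205:260]),r) for r in range(110,195,5)]
R=[(440-cross(S[r,440:385:-1]),r) for r in range(110,195,5)]
T=[(c,85+cross(S[85:130,c])) for c in range(240,410,8)]
B=[(c,255-cross(S[255:215:-1,c])) for c in range(245,410,8)]
W=[np.array([wray(o,p,110) for p in E]) for E in (L,R,T,B)]
for n,e in zip("LRTB",W):
    ax=1 if n in"LR" else 0; f=np.polyfit(e[:,1-ax],e[:,ax],1);print(n,np.median(e[:,ax]).round(1),"slope deg",np.degrees(np.arctan(f[0])).round(2),"sd",np.std(e[:,ax]-np.polyval(f,e[:,1-ax])).round(2))
m=(cv2.medianBlur(im,5).max(2)<60).astype(np.uint8);m[:145]=0;m[205:]=0
n,_,s,c=cv2.connectedComponentsWithStats(m)
for i in range(1,n):
    if s[i,4]>500 and 240<c[i][0]<400: print("cap",c[i].round(1),s[i,4],wray(o,c[i],88).round(1))
E
python3 m.py
```

```text
t30.4 w71.9 f0.0 F [ 0.2 -1.  -0.8] p [539.6 -24.8 398.2]
L 97.5 slope deg 1.95 sd 10.64
R -143.5 slope deg -0.03 sd 0.05
T 661.4 slope deg -0.09 sd 0.09
B 495.8 slope deg -0.1 sd 0.04
cap [376.  173.9] 1476 [575.  -92.3]
cap [269.4 175.1] 1505 [573.4  45.9]
cap [322.5 175. ] 1441 [573.5 -23. ]
```

```bash
sed -i 's/^CH=.*/CH=np.array([577.1,-25.4]);CY=0.1/' h.py; python3 - <<'E'
from h import *
grip(50,90);goto([447,-330,190],[180,0,95.7]);o=st("")
im=get_image("wrist");cv2.imwrite("pics/w3.png",im[:,:,::-1])
hsv=cv2.cvtColor(im,cv2.COLOR_RGB2HSV);m=((hsv[...,1]>100)&(hsv[...,2]<125)).astype(np.uint8)
m=cv2.morphologyEx(m,cv2.MORPH_OPEN,np.ones((5,5)))
n,_,s,c=cv2.connectedComponentsWithStats(m)
for i in range(1,n):
    if s[i,4]>300: print(s[i],c[i],wray(o,c[i],48))
E
```

```text
t32.7 w50.0 f0.0 F [ 0.3 -0.1 -0.1] p [ 447.4 -330.   190.5]
[ 403    0  237   32 5074] [534.61056366  11.43358297] [ 584.24117674 -151.46693265]
[ 314  177   22  104 2184] [324.11080586 228.26236264] [ 448.33764219 -327.12517099]
[ 599  300   41  134 2997] [625.36136136 378.11244578] [ 754.44098599 -446.73571175]
```

View pics/w3.png

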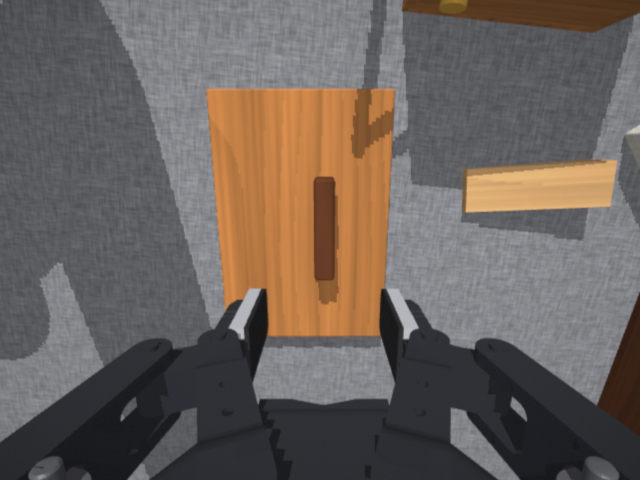

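The handle is at (324,229), and the wedge at right (465–615, 160–212). Now pick up the lid.

```bash
python3 - <<'E'
from h import *
x,y=449.5,-328.7
move_l([x,y,60]);move_l([x,y,24],speed=60);grip(10,90);st("closed")
move_l([x,y,60],speed=80);st("up");move_l([x,y,230],speed=150);o=st("up2")
p=w(20,0)
goto([*p,230],[180,0,90+CY]);st("over");move_l([*p,165],speed=100);st("hover")
cv2.imwrite("pics/w4.png",get_image("scene")[130:310,200:440,::-1].repeat(3,0).repeat(3,1))
E
```

```text
closed t34.9 w16.2 f89.1 F [-1.9  0.2  5. ] p [ 449.7 -329.2   24.9]
up t35.5 w16.5 f88.0 F [-0.8 -0.1 -2.8] p [ 449.7 -328.8   60.5]
up2 t36.8 w16.4 f88.0 F [ 0.5  0.  -2.7] p [ 448.8 -328.   228.5]
over t38.1 w16.2 f88.0 F [-1.2 -0.3 -2.6] p [596.8 -26.4 229.7]
hover t38.9 w16.0 f88.0 F [-0.1 -0.7 -2.4] p [597.7 -25.5 165.6]
```

View pics/w4.png

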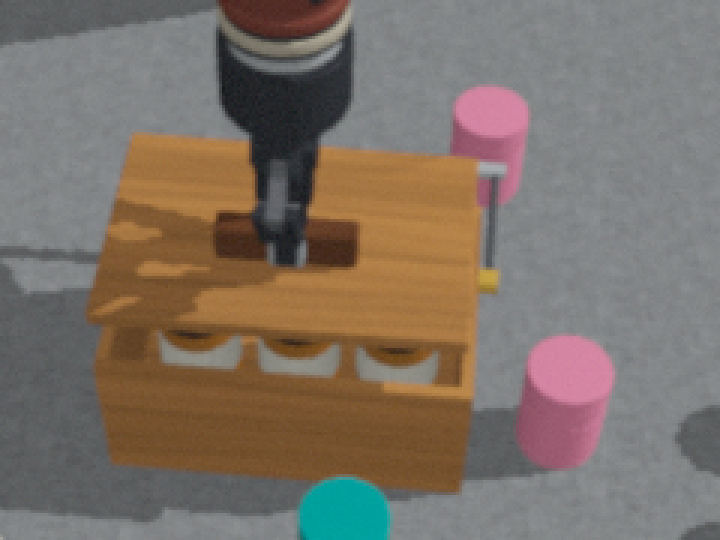

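The lid hangs level, with its handle centred in the fingers at crop (287,240), and all three jars are below. Lower it.

```bash
python3 - <<'E'
from h import *
p=w(20,0)
for z in (145,138,134,130,128,126):
    move_l([*p,z],speed=30);o=st(z)
    if o["wrist_force"][2]>12: break
E
```

```text
145 t39.8 w16.2 f88.0 F [-0.4 -0.1 -3.5] p [597.2 -25.4 145.1]
138 t40.1 w16.4 f88.0 F [ 0.2  0.6 -3.5] p [596.7 -25.3 137.5]
134 t40.4 w16.4 f88.0 F [ 0.2  0.4 -3.1] p [596.8 -25.3 133.6]
130 t40.7 w16.3 f88.0 F [ 0.3 -0.2 -2.2] p [596.8 -25.3 129.6]
128 t41.0 w16.6 f88.0 F [-0.5  0.3 -2.9] p [597.  -25.3 127.8]
126 t41.2 w16.3 f88.6 F [0.8 0.1 1.5] p [597.8 -25.4 126.8]
```

```bash
python3 - <<'E'
from h import *
p=w(20,0)
grip(45);st("open");move_l([*p,230],speed=150)
goto([408,-25,200],[180,0,0]);grip(0,40);move_l([408,-25,78]);st("front")
q=[]
for th in np.linspace(0.4,1.57,8):
    bx=-58-82*np.cos(th);bz=60+82*np.sin(th)
    move_l([*w(bx-17,0),bz-12],speed=60);o=st("%.2f"%th)
    if np.linalg.norm(o["wrist_force"])>20: break
E
```

```text
open t41.6 w44.8 f0.0 F [-0.7 -0.6 -0. ] p [597.2 -25.4 126.1]
front t45.3 w0.3 f0.0 F [-0.2  0.1 -0.2] p [408.8 -25.2  78.7]
0.40 t45.7 w-0.2 f0.0 F [-0.5  0.1  0.6] p [427.3 -25.7  80.3]
0.57 t46.1 w-0.3 f2.5 F [-5.9  0.5  2.7] p [431.8 -25.3  92.3]
0.73 t46.5 w0.2 f5.0 F [-9.5  0.4  7.9] p [438.5 -25.3 103.1]
0.90 t46.8 w-0.0 f7.1 F [-13.5   0.2  12.5] p [446.8 -25.3 112.4]
1.07 t47.2 w0.0 f0.7 F [-1.4  0.6  1.9] p [463.5 -25.8 120.7]
1.24 t47.6 w0.1 f0.0 F [-0.2 -0.1 -1.3] p [476.1 -25.7 125.6]
1.40 t48.0 w0.2 f0.0 F [-0.6 -0.2  0.4] p [489.4 -25.7 129.1]
1.57 t48.3 w0.5 f0.0 F [-0.6 -0.2 -0.7] p [502.9 -25.6 130.1]
```

```bash
python3 - <<'E'
from h import *
im=get_image("scene")
cv2.imwrite("pics/s5.png",im[130:310,200:440,::-1].repeat(3,0).repeat(3,1))
E
```

```text
(no output)
```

View pics/s5.png

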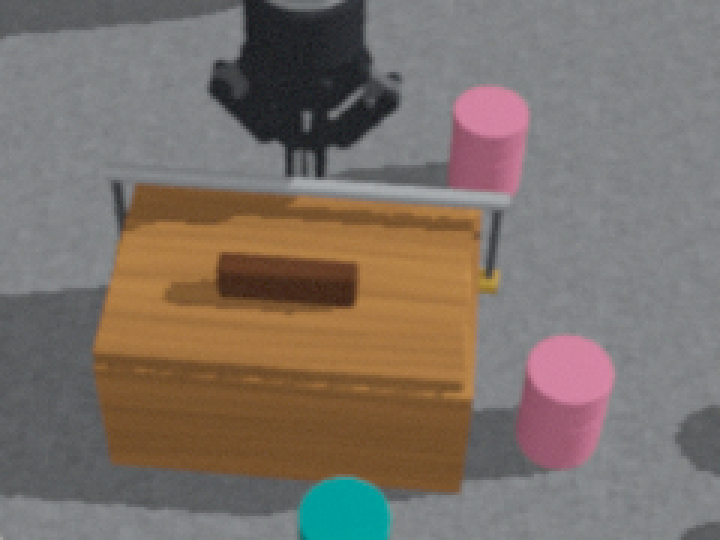

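The lid is seated with its handle to the back. The bail stands nearly upright ahead of the fingers. Push it on to its stop.

```bash
python3 - <<'E'
from h import *
for dx in range(-73,-54,2):
    move_l([*w(dx,0),131],speed=30);o=st(dx)
    if o["wrist_force"][0]<-10: break
E
```

```text
-73 t48.6 w-0.1 f1.3 F [-3.  -0.9 -1.1] p [503.2 -25.5 130.4]
-71 t48.9 w0.1 f4.0 F [-7.3 -1.1  2.8] p [503.3 -25.5 130.3]
-69 t49.1 w0.2 f6.5 F [-12.6  -1.    8. ] p [503.4 -25.5 130.2]
```

```bash
python3 - <<'E'
from h import *
move_l([470,-25.4,131]);move_l([470,-25.4,220]);grip(60,50)
goto([633,-274,190],[180,0,188.8]);o=st("")
im=get_image("wrist");cv2.imwrite("pics/w6.png",im[:,:,::-1]);print(o["joint_pos"].round(1))
for r in regions_of("wedge_c","wrist")[:2]: print(r["score"],np.round(r["extent"]),cv2.minAreaRect(np.argwhere(r["region"])[:,::-1].astype(np.float32)))
E
```

```text
t53.9 w59.7 f0.0 F [ 0.1  0.2 -0.3] p [ 633.  -273.8  190.1]
[ -29.2   22.    84.9    0.    73.1 -128. ]
0.91 [317. 227.  43. 132.] ((319.3440246582031, 226.51806640625), (130.68716430664062, 43.322837829589844), 89.10482788085938)
```

View pics/w6.png

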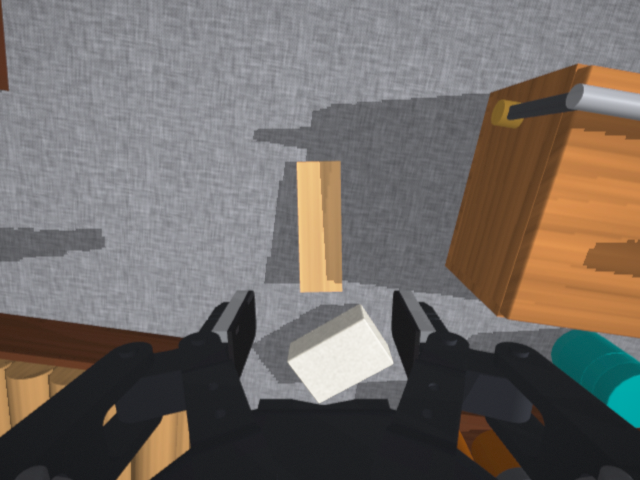

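The wedge's own shadow and the tone boundary show its thick end at the bottom (320,291), away from the robot, and its thin end at (319,162). The cards' corner at (360,306) leaves room for the fingers. I'll grasp the thick half and turn it by 180°.

```bash
python3 - <<'E'
from h import *
o=st("")
a=(wray(o,(297,162),10)+wray(o,(341,161),10))/2+[1.2,1.9];b=(wray(o,(299.5,291),30)+wray(o,(342.5,291),30))/2+[1.2,1.9]
print(a,b,np.hypot(*(b-a)));d=(b-a)/np.hypot(*(b-a));yaw=np.degrees(np.arctan2(*(-d)[::-1]))%360;print("yaw",yaw)
g=(a+b)/2+28*d;print(g)
ori=[180,0,yaw]
grip(54,80);goto([*g,80],ori);move_l([*g,3],speed=60);st("low");grip(30,80);st("closed")
move_l([*g,60],speed=80);move_l([*g,260],speed=150);st("up")
# grasp point is 28 mm behind wedge middle; tip is 88 mm ahead of the tool
p=w(-58-18-88,0);goto([*p,260],[180,0,CY]);o=st("over");print(o["joint_pos"].round(1))
im=get_image("wrist");cv2.imwrite("pics/w7.png",im[:,:,::-1])
E
```

```text
t54.0 w59.8 f0.0 F [ 0.1  0.3 -0.3] p [ 633.  -273.8  190.1]
[ 579.57815154 -283.99151067] [ 697.31767312 -264.00750591] 119.42342898135587
yaw 189.6330451412077
[ 666.05310364 -269.3140614 ]
low t56.2 w54.2 f0.0 F [-0.2  0.3 -0.1] p [ 666.6 -269.6    3.7]
closed t56.5 w38.4 f83.9 F [ 1.  -0.9  2.2] p [ 667.  -269.8    4.2]
up t58.8 w38.6 f83.6 F [-0.7  0.6 -0.4] p [ 665.3 -269.   258.1]
over t61.8 w38.0 f83.7 F [0.2 0.9 0.4] p [413.3 -25.8 260.1]
[-13.3 -16.3 117.3  -0.   79.1  76.6]
```

View pics/w7.png

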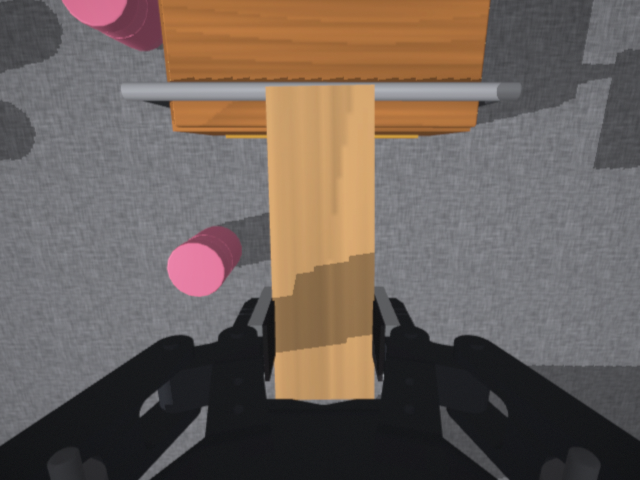

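The wedge is held straight in the fingers, thin end ahead at (320,86), in line with the bar's middle. Insert it.

```bash
python3 - <<'E'
from h import *
o=st("");print("tip",wray(o,(320,86),266),"expect",w(-76,0))
def tip(t,z,s=40): move_l([*w(t-88,0),z],speed=s)
tip(-76,170,120);tip(-76,127.3,60);st("level");tip(-48,127.3);o=st("in10")
z=127.3
if abs(o["wrist_force"][0])<5:
    while z>123.5:
        z-=0.5;tip(-48,z);o=st("z%.1f"%z)
        if o["wrist_force"][2]>2.5: break
    for t in range(-45,-5,2):
        tip(t,z,25);o=st("past %d"%(t+58))
        if o["wrist_force"][0]<-13: break
cv2.imwrite("pics/w8.png",get_image("wrist")[:,:,::-1])
E
```

```text
t61.9 w38.2 f83.7 F [ 0.2  0.1 -0.4] p [413.3 -25.8 260.1]
tip [503.7999283  -24.00485419] expect [501.10011575 -25.53264496]
level t63.6 w38.1 f83.5 F [ 0.4 -1.2 -1.3] p [413.5 -25.8 127.5]
in10 t64.5 w38.5 f83.5 F [ 0.4 -0.4 -0.9] p [440.8 -25.6 127.1]
z126.8 t64.7 w38.2 f83.5 F [ 0.4 -0.  -0.5] p [440.8 -25.6 126.7]
z126.3 t65.0 w38.4 f83.5 F [ 0.3  0.2 -1.1] p [441.  -25.6 126.3]
z125.8 t65.2 w38.3 f83.6 F [-0.4 -0.2  1.5] p [441.2 -25.7 126. ]
z125.3 t65.5 w38.4 f84.0 F [-2.8  0.7  4.9] p [441.2 -25.7 125.7]
past 13 t65.7 w38.6 f84.1 F [-3.6  0.3  4.6] p [444.4 -25.7 125.7]
past 15 t66.0 w38.8 f84.3 F [-4.6  0.3  6.3] p [446.  -25.7 125.7]
past 17 t66.2 w38.5 f84.3 F [-3.9 -0.6  7.4] p [448.  -25.7 125.7]
past 19 t66.5 w38.1 f84.3 F [-3.8  0.6  6.8] p [450.  -25.7 125.7]
past 21 t66.7 w38.4 f84.3 F [-4.  -0.8  8. ] p [451.9 -25.7 125.8]
past 23 t67.0 w38.4 f84.7 F [-7. -1. 10.] p [453.  -25.7 125.8]
past 25 t67.2 w38.5 f84.9 F [-10.   -0.4  11.9] p [454.3 -25.6 125.8]
past 27 t67.5 w38.3 f85.2 F [-11.2  -0.3  13.5] p [455.6 -25.6 125.8]
past 29 t67.7 w38.5 f85.4 F [-13.4  -0.2  15.7] p [456.9 -25.5 125.9]
```

```bash
python3 - <<'E'
from h import *
def tip(t,z,s=25): move_l([*w(t-88,0),z],speed=s)
z=126.3;tip(-29,z);o=st("relieved")
for t in range(-27,0,2):
    if o["wrist_force"][2]>6: z+=0.4
    if o["wrist_force"][2]<-3: z-=0.4
    tip(t,z);o=st("past %d z%.1f"%(t+58,z))
    if o["wrist_force"][0]<-17 or o["tcp_pos"][0]-CH[0]+88+58>43: break
cv2.imwrite("pics/w8.png",get_image("wrist")[:,:,::-1])
E
```

```text
relieved t68.0 w38.3 f84.3 F [-7.7 -1.2  7.1] p [458.  -25.5 126.1]
past 31 z126.7 t68.3 w37.9 f84.3 F [-8.8 -1.1  7.7] p [459.6 -25.4 126.1]
past 33 z127.1 t68.5 w38.1 f84.2 F [-7.9 -0.4  6.1] p [461.1 -25.4 126.1]
past 35 z127.5 t68.8 w38.5 f84.1 F [-8.9 -1.3  5.4] p [462.5 -25.3 126.1]
past 37 z127.5 t69.0 w38.4 f84.3 F [-11.8  -1.1   9.3] p [463.5 -25.3 126.1]
past 39 z127.9 t69.3 w38.2 f84.2 F [-12.3  -1.6   6.8] p [465.1 -25.2 126.2]
past 41 z128.3 t69.5 w38.6 f84.1 F [-13.6  -1.5   6.2] p [466.5 -25.1 126.1]
past 43 z128.7 t69.8 w38.1 f84.1 F [-14.5  -1.    6.8] p [467.7 -25.  126.2]
past 45 z129.1 t70.0 w38.6 f84.1 F [-15.2  -1.1   6.9] p [469.  -25.  126.2]
past 47 z129.5 t70.3 w38.5 f84.0 F [-15.1  -1.4   6.3] p [470.4 -24.9 126.2]
past 49 z129.9 t70.5 w38.4 f84.0 F [-16.2  -0.8   6.5] p [471.7 -24.8 126.3]
past 51 z130.3 t70.8 w38.1 f84.0 F [-18.3  -1.    5.3] p [473.  -24.7 126.4]
```

View pics/w8.png

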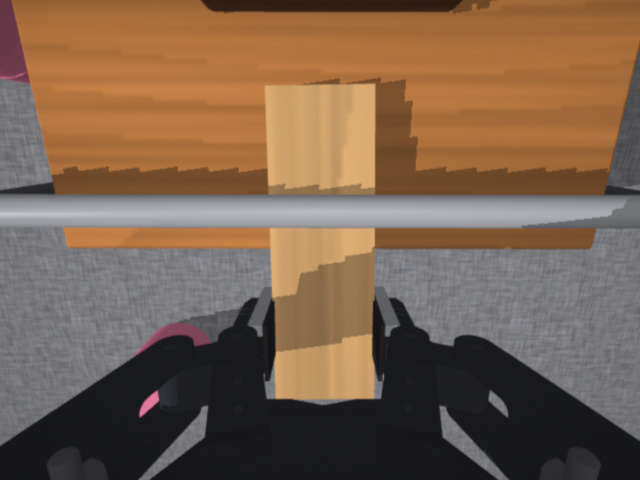

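```bash
python3 - <<'E'
from h import *
move_l([473,-24.9,127.5],speed=20);st("relax");grip(54);st("open")
move_l([465,-24.9,230],speed=80);goto([400,-25,330],[180,0,0]);st("clear");wait(0.3)
im=get_image("wrist");s=get_image("scene")
A=cv2.resize(im[60:330,120:520],(600,405));B=cv2.resize(s[150:300,210:400],(240,190))
cv2.imwrite("pics/w9.png",im[:,:,::-1]);cv2.imwrite("pics/s9.png",cv2.resize(s[150:310,210:400],(712,600),interpolation=2)[:,:,::-1])
E
```

```text
relax t71.5 w38.4 f82.7 F [ 2.5  0.3 -7.8] p [472.8 -24.7 126.7]
open t71.8 w54.2 f0.0 F [-0.  -0.1  0.3] p [473.8 -25.1 128.5]
clear t73.7 w53.6 f0.0 F [-0.5  0.2 -0.2] p [400.1 -25.  330. ]
```

View pics/s9.png

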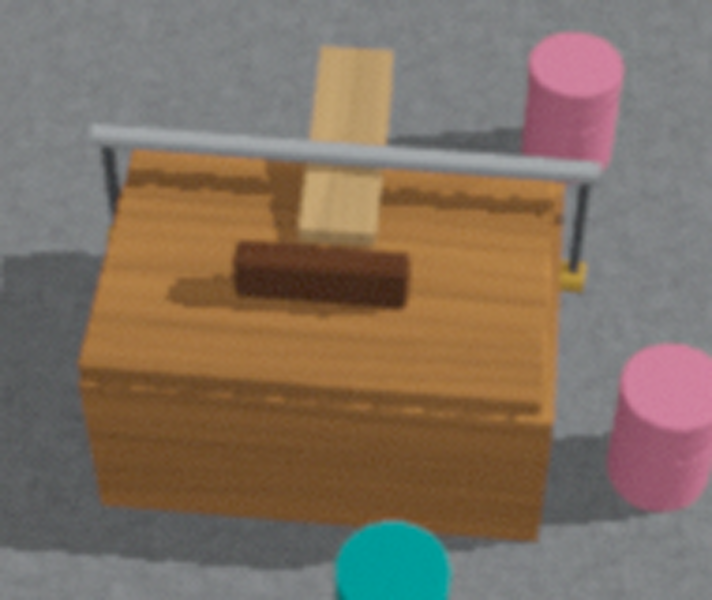

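View pics/w9.png

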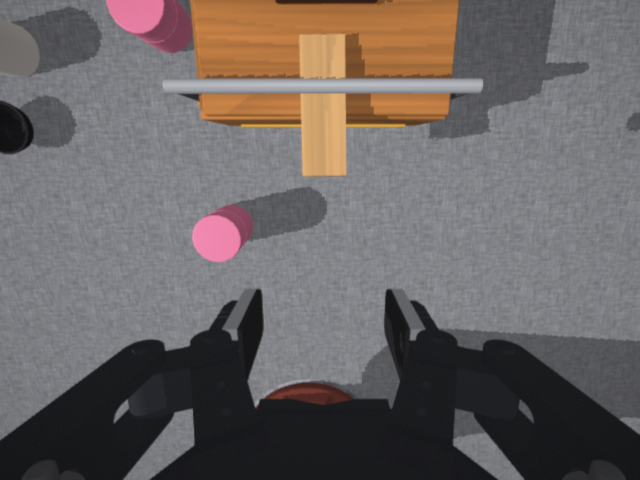

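The wedge stays jammed under the bar, overhanging at (324,175) without tipping, and the pink look-alikes are undisturbed. I'll confirm tightness with a push of about 12 N on the thick end.

```bash
python3 - <<'E'
from h import *
grip(0,40);move_l([400,-25,200]);move_l([405,-25,129],speed=100)
for x in range(420,452,2):
    move_l([x,-25,129],speed=30);o=st(x)
    if o["wrist_force"][0]<-12: break
move_l([415,-25,129],speed=60);move_l([400,-25,250]);goto([390,-25,330],[180,0,0]);wait(.5);st("clear")
cv2.imwrite("pics/w10.png",get_image("wrist")[:,:,::-1])
E
```

```text
420 t77.2 w0.2 f0.0 F [ 0.6  0.4 -0.2] p [420.  -25.  128.9]
422 t77.5 w-0.0 f0.0 F [ 0.2 -0.6  0.3] p [422. -25. 129.]
424 t77.7 w-0.4 f0.0 F [0.1 0.  0.1] p [424.1 -25.  129. ]
426 t78.0 w-0.3 f0.0 F [ 0.3  0.7 -0. ] p [426.1 -25.  129. ]
428 t78.2 w0.3 f0.0 F [-0.4 -0.7  0.3] p [428.1 -25.  129. ]
430 t78.5 w-0.2 f0.0 F [-0.2 -0.3 -0.8] p [430.1 -25.  129. ]
432 t78.7 w-0.1 f1.8 F [-3.2  0.1  2. ] p [431.1 -24.9 128.7]
434 t79.0 w0.1 f4.2 F [-8.5 -0.3  6.3] p [431.2 -24.8 128.4]
436 t79.2 w0.0 f5.9 F [-11.   -0.8   7. ] p [431.5 -24.7 127.8]
438 t79.5 w0.2 f7.7 F [-15.5  -0.9   9.2] p [431.5 -24.6 127.1]
clear t81.9 w-0.2 f0.0 F [-0.5 -1.  -0.3] p [389.8 -25.  329.5]
```

```bash
python3 - <<'E'
from h import *
print(sign_off())
E
```

```text
the job is handed in; nothing more can be done
None
```

I've handed the job in, and the judge gave no verdict: all three jars are in the chest, the lid is seated with its handle to the back, the bail is at its stop, and the wedge is jammed and let go (it didn't move under a 15 N test push, though the bar's lift was only estimated at about 3 mm).

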